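# Match the two-stroke pistons to their barrels

### The job

The pistons of four two-stroke engines stand mixed up on the bench, and their barrels stand in the far ends of four parts trays. Put each piston with its own barrel, the one whose bore it fits: set it down gently, crown up, in the middle of the empty near compartment of that barrel's tray. Leave the oil filter and the grease jar standing where they are.

Things in the scene. Friction and masses are not known exactly. Their poses are not given: they have to be found in the camera images.
- piston_40_mid (a point): Loose aluminium two-stroke piston, round, 40 mm in diameter, 46 mm tall, standing on the bench crown up (z axis up): slightly domed bright crown, two ring grooves, grey coated skirt with pin holes. It can be gripped across its diameter at any yaw. The point is on its axis, half-way up (23 mm above its foot).
- tray_40_bay (a point): Fixed black parts tray, 250 (x) by 110 mm (y), walls 3 mm thick, 14 mm high. This point: centre of its empty near compartment (106 x 104 mm inside), on the rubber mat, 5 mm above the bench; z up. Centred 122 mm along its +x axis (away from the robot), in the far compartment, stands an air-cooled finned barrel, 69 mm high over the bench, its 40 mm bore open to above.
- piston_48_mid (a point): Loose aluminium two-stroke piston, round, 48 mm in diameter, 54 mm tall, standing on the bench crown up (z axis up): slightly domed bright crown, two ring grooves, grey coated skirt with pin holes. It can be gripped across its diameter at any yaw. The point is on its axis, half-way up (27 mm above its foot).
- tray_48_bay (a point): Fixed black parts tray, 250 (x) by 110 mm (y), walls 3 mm thick, 14 mm high. This point: centre of its empty near compartment (106 x 104 mm inside), on the rubber mat, 5 mm above the bench; z up. Centred 122 mm along its +x axis (away from the robot), in the far compartment, stands a grey liquid-cooled barrel, 77 mm high over the bench, its 48 mm bore open to above.
- piston_57_mid (a point): Loose aluminium two-stroke piston, round, 57 mm in diameter, 62 mm tall, standing on the bench crown up (z axis up): slightly domed bright crown, two ring grooves, grey coated skirt with pin holes. It can be gripped across its diameter at any yaw. The point is on its axis, half-way up (31 mm above its foot).
- tray_57_bay (a point): Fixed black parts tray, 250 (x) by 110 mm (y), walls 3 mm thick, 14 mm high. This point: centre of its empty near compartment (106 x 104 mm inside), on the rubber mat, 5 mm above the bench; z up. Centred 122 mm along its +x axis (away from the robot), in the far compartment, stands a grey liquid-cooled barrel, 86 mm high over the bench, its 57 mm bore open to above.
- piston_66_mid (a point): Loose aluminium two-stroke piston, round, 66 mm in diameter, 68 mm tall, standing on the bench crown up (z axis up): slightly domed bright crown, two ring grooves, grey coated skirt with pin holes. It can be gripped across its diameter at any yaw. The point is on its axis, half-way up (34 mm above its foot).
- tray_66_bay (a point): Fixed black parts tray, 250 (x) by 110 mm (y), walls 3 mm thick, 14 mm high. This point: centre of its empty near compartment (106 x 104 mm inside), on the rubber mat, 5 mm above the bench; z up. Centred 122 mm along its +x axis (away from the robot), in the far compartment, stands a grey liquid-cooled barrel, 95 mm high over the bench, its 66 mm bore open to above.
- oil_filter_mid (a point): Bystander: cartridge oil filter standing among the pistons, 43 mm in diameter and 42 mm tall, pleated paper between dark end rings with a hole in the middle. The point is on its axis, half-way up.
- grease_jar_mid (a point): Bystander: small closed jar of assembly grease standing among the pistons, white with a ribbed black lid, 52 mm in diameter and 48 mm tall. The point is on its axis, half-way up.
Mind the look-alikes: they are no part of the job. What is shaped like the part that bears piston_57_mid but blue or orange is not meant.

How it is judged:
By the outcome, as a careful person would: the job done as asked, in the order asked, and still so for the second after the job is handed in, with the robot touching nothing.
It also fails if it takes over 99 s, if anything falls off the work surface, if the arm or the gripper's body presses on something with over 40 N, if the wrist force passes 120 N, or if a joint passes its speed limit or range.

### The arm

A 6-joint arm with a two-finger parallel gripper is mounted at the origin on the work surface. World frame = base frame: x ahead of the robot, y to its left, z up, the work surface at z = 0. Lengths are in m, angles in rad, forces in N, time in s.
With the tool pointing down it reaches from about 0.35 to 0.875 m from the base axis. Payload 4.2 kg.
Tool frame: the origin (TCP) lies between the finger pads; the fingertips stand 25 mm ahead of it and the grasp point (between the pads) lies 6 mm ahead of it (finger_overhang is the distance from the TCP to the fingertips, in m); x points along the fingers, y is the direction in which the jaws open and shut, and the axes are right-handed (so a half turn about x gives the same grasp; the last joint's range is limited). The gripper opens to 87 mm and grips with 3 to 60 N. Pads are 19 mm wide; open, the fingers measure 117 mm over their backs; the gripper's body (75 mm by 190 mm) begins 51 mm behind the grasp point.
Start: joints at [1.481, 0.385, 0.008, 0, -1.194, -0.259], TCP at [0.214, 0.587, 0.248] pointing down, gripper open.
Joint ranges: [-3.14, 3.14], [-1.21, 2.06], [-1.07, 1.41], [-3.16, 2.05], [-2.99, -0.16], [-3.1, 3.1]. Speed limits (rad/s): [2.79, 2.79, 3.14, 3.14, 3.14, 3.14].

### API

Orientations are given as a rotation vector (axis times angle).
In Python, from cell import * gives the robot as it stands. The module is installed in compiled form; this text tells all that it offers.
- The arm moves only by the tool drive_tool, never from a script. Its argument "plan" is one flat list of numbers, 7 for each row, row after row: the shift along the tool's x, y, z in cm, then the turn, a rotation vector about the tool's x, y, z in rad, then the closure, from -1 (fully open) to 1 (shut), so that 0 is half open. A call has 1 to 8 rows; each row shifts and turns the commanded pose from where the row before left it, along the tool's axes as they then stand; what a row does not reach is not made up. A row lasts 1/10 s, in which the tool goes at most 50 mm and 8.59 degrees, less where a joint would pass 70% of its speed; a pose out of reach is approached as far as the arm can. A call with a gripper value outside its range is refused whole. The fingers move at their own pace and stop on an object; the grip force is fixed at half the most. Time passes only in rows, so rows that do not move let the fingers close. It gives the time, the measured TCP pose, the force and the opening at its end, in the units of the state.
- get_obs(): the state, without advancing time (a new reading comes with each control period).
- get_image(name): name is "side" or "top"; returns (picture, depth): 384x512x3 uint8, blue, green, red; 384x512 float32, m along the optical axis (not along the pixel's ray), 0 where there is no reading.
- camera_model(name): a dict with "mtx" (3x3 intrinsics, pixels), "pose" (4x4, takes a point from camera to world coordinates). Camera axes: x right, y down, z forward; pixel columns grow to the right and rows downward; lengths in m; the calibration is good to about 2 mm. A picture is of the moment at which its call begins. camera_model takes no time and is no camera call.
- sign_off(): hands the job in, once; it reports no verdict.
The state is a dict: "time": time; "q": joint angles; "joint_velocities": joint speeds; "joint_torque": joint torques, N m; "tcp_pos": TCP position; "eef_rot": TCP orientation; "wrist_force": force on the tool from outside, world axes, zero at the start; "torque": the same for the moment, N m; "finger_gap": finger opening in m.
Only numpy, scipy, OpenCV 4.12 (cv2) and the standard library are available. Lean on these libraries where they do the work, as an engineer would, in place of code of your own. Each camera call takes 0.05 s, during which the arm holds its last target. There are 200 camera calls.

## Working session

There is one attempt and no reset: what is moved stays moved. The work goes in short steps, Python scripts to look and compute and a tool call to move; the robot and the scene stay as the last step left them, time stands still between calls to the robot, and variables do not carry over. Pictures are saved under pics/ and viewed, on a budget of 14 in all, crops included, one or two more only if the job needs it, and the job is handed in when it is done.

Besides the shell and the picture viewer there is one more tool, called after "Call:" in YAML: its name, and indented under it one key for each argument. drive_tool: Moves the arm, as the interface text tells. Its arguments: {"type":"object","properties":{"plan":{"type":"array","items":{"type":"number"}}},"required":["plan"]}

```bash
mkdir -p pics
cat > h.py <<'E'
from cell import *
import numpy as np, cv2
def world(name,depth):
    c=camera_model(name);K=np.array(c["mtx"]);T=np.array(c["pose"])
    v,u=np.mgrid[:384,:512]
    p=np.stack([(u-K[0,2])/K[0,0]*depth,(v-K[1,2])/K[1,1]*depth,depth],-1)
    return p@T[:3,:3].T+T[:3,3]
def grab(name,fn):
    im,d=get_image(name); im=np.array(im);cv2.imwrite("pics/"+fn,im)
    np.savez(name+".npz",im=im,d=d); return im,d,world(name,d)
E
python3 - <<'E'
from h import *
a=grab("top","top0.png");b=grab("side","side0.png")
o=get_obs();print(o["time"],o["tcp_pos"],o["eef_rot"],o["finger_gap"],o["wrist_force"])
for n in("top","side"):print(np.round(camera_model(n)["pose"],3),camera_model(n)["mtx"])
E
```

```text
0.1 [0.21344393 0.58690812 0.24659309] [-2.03219754  0.3602721   2.0327068 ] 0.08737092127910584 [0.29701975 0.25501288 0.27976496]
[[-0.008 -0.988  0.153  0.309]
 [-1.     0.008  0.004  0.017]
 [-0.005 -0.153 -0.988  0.973]
 [ 0.     0.     0.     1.   ]] [[413.02947765   0.         255.8977875 ]
 [  0.         413.02947765 188.17040334]
 [  0.           0.           1.        ]]
[[ 0.767 -0.439  0.467 -0.002]
 [-0.641 -0.538  0.547 -0.555]
 [ 0.011 -0.719 -0.695  0.738]
 [ 0.     0.     0.     1.   ]] [[449.43106041   0.         255.43297786]
 [  0.         449.43106041 184.13987589]
 [  0.           0.           1.        ]]
```

View pics/top0.png

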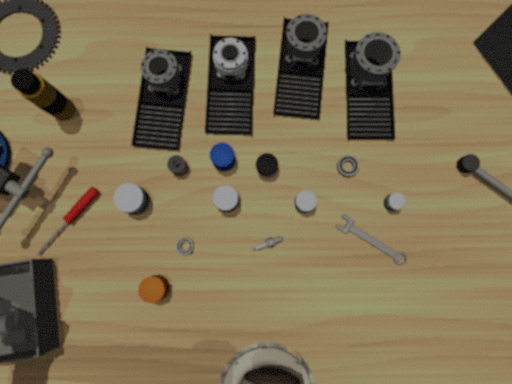

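View pics/side0.png

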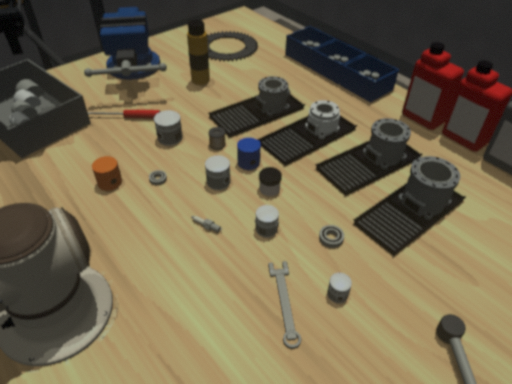

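The top view shows four bright crowns at (130,198), (226,198), (306,202) and (395,202). The look-alikes are blue (222,156) and orange (153,289). The bystanders are the filter (177,165) and the jar (267,165). Barrels stand at (160,68), (232,57), (306,34) and (377,53). The side view agrees with all of this.

```bash
cat > meas.py <<'E'
from h import *
d=np.load("top.npz");im=d["im"];P=world("top",d["d"]);z=P[...,2]
print("bench z",np.median(z[220:240,330:340]))
def blob(u,v,r,zmin):
    m=np.zeros(z.shape,bool);m[v-r:v+r,u-r:u+r]=True
    m&=(z>zmin); zt=np.percentile(z[m],90); m&=abs(z-zt)<.006
    q=P[m];(c,rad)=cv2.minEnclosingCircle(q[:,:2].astype(np.float32))
    return np.round(c,4),round(2*rad*1e3,1),round(zt*1e3,1),m.sum(),im[m].mean(0).astype(int)
for n,u,v in [("pA",130,198),("pB",226,198),("pC",306,202),("pD",395,202),("blue",222,156),("orange",153,289),("filter",177,165),("jar",267,165)]:
    print(n,*blob(u,v,22,.025))
for n,u,v in [("bA",160,68),("bB",232,57),("bC",306,36),("bD",377,53)]:
    print(n,*blob(u,v,28,.05))
# trays: dark pixels near bench, far from barrel
hsv=cv2.cvtColor(im,cv2.COLOR_BGR2HSV)
for n,(u0,u1,v0,v1) in dict(tA=(128,198,88,156),tB=(200,262,84,140),tC=(270,332,68,125),tD=(340,402,84,145)).items():
    m=np.zeros(z.shape,np.uint8);m[v0:v1,u0:u1]=1
    m&=((hsv[...,2]<85)&(z<.03)).astype(np.uint8)
    k,l,s,_=cv2.connectedComponentsWithStats(m);i=1+s[1:,4].argmax()
    q=P[l==i][:,:2].astype(np.float32)
    print(n,[np.round(x,4) for x in cv2.minAreaRect(q)],s[i],np.round(np.percentile(P[l==i][:,2],[10,50,90]),4))
E
python3 meas.py
python3 -c "
import cv2;i=cv2.imread('pics/top0.png')[5:230,110:420];cv2.imwrite('pics/crop1.png',cv2.resize(i,(775,562),interpolation=cv2.INTER_CUBIC))"
```

```text
bench z -0.0017137002235609322
pA [0.4317 0.3069] 66.2 67.4 661 [150 150 149]
pB [0.4296 0.0908] 56.7 61.5 472 [150 150 149]
pC [ 0.4226 -0.092 ] 47.6 53.7 328 [147 148 148]
pD [ 0.421  -0.2984] 40.1 45.2 232 [142 145 145]
blue [0.5287 0.099 ] 56.8 61.3 460 [123  68  40]
orange [0.2308 0.2503] 57.3 61.6 541 [ 36  91 148]
filter [0.5116 0.2056] 43.5 42.9 218 [60 66 70]
jar [ 0.5084 -0.0034] 52.1 49.0 379 [29 32 35]
bA [0.7344 0.2438] 85.2 77.4 681 [84 89 90]
bB [0.7701 0.0798] 77.7 69.4 572 [131 133 132]
bC [ 0.8105 -0.0975] 94.9 86.0 766 [84 88 89]
bD [ 0.7534 -0.2578] 103.1 94.8 910 [83 88 89]
tA [array([0.6377, 0.2542]), array([0.113 , 0.1608]), np.float64(84.0704)] [ 132   88   55   63 2799] [0.0005 0.0036 0.0124]
tB [array([0.6578, 0.0836]), array([0.1129, 0.1338]), np.float64(87.5419)] [ 205   84   49   52 2332] [0.0009 0.0037 0.0117]
tC [array([ 0.7008, -0.0859]), array([0.1115, 0.1352]), np.float64(83.2663)] [ 274   68   50   52 2268] [0.0009 0.0036 0.0111]
tD [array([ 0.6467, -0.2564]), array([0.1145, 0.1421]), np.float64(89.3988)] [ 346   84   49   56 2552] [0.0008 0.0036 0.0126]
```

View pics/crop1.png

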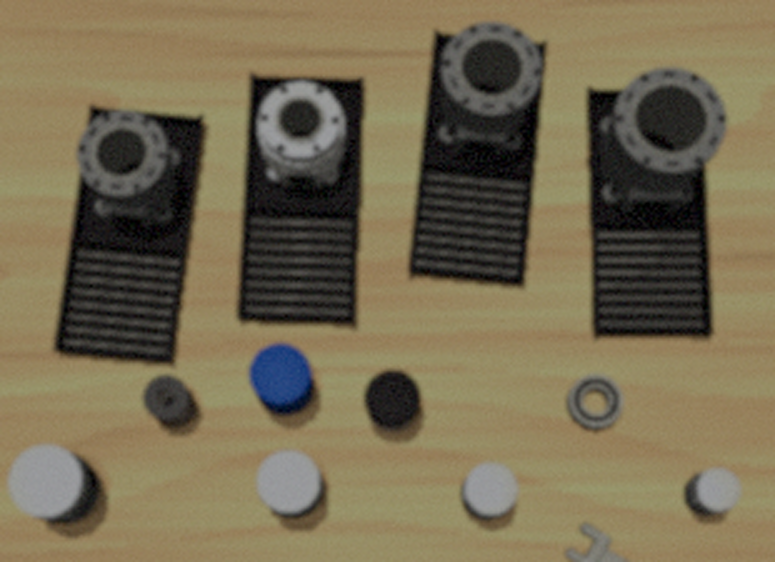

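Heights and diameters match the descriptions:
- Pistons A, B, C and D are 66, 57, 48 and 40 mm.
- Barrels A, B, C and D are 48, 40, 57 and 66 mm. B is the finned one.

The bay centres are the barrel centre minus 122 mm along each tray, and the tray near edges agree to 1 mm:
- 66 mm: (.631,-.256)
- 40 mm: (.648,.085)
- 57 mm: (.689,-.083)
- 48 mm: (.613,.256)

Next I'll check the tool's yaw.

```bash
cat > go.py <<'E'
import sys
from h import *
from scipy.spatial.transform import Rotation as Ro
o=get_obs();R=Ro.from_rotvec(o["eef_rot"]);p=np.array(o["tcp_pos"])
print(np.round(R.as_matrix(),3).tolist(),np.round(p,4),np.round(o["q"],2))
G=Ro.from_matrix(np.array([[0,0,1],[0,1,0],[-1,0,0]]))
print("turn",np.round((R.inv()*G).as_rotvec(),3))
if len(sys.argv)>3:print("shift cm (now)",np.round(R.inv().apply(np.array(sys.argv[1:4],float)-p)*100,2))
E
python3 go.py .432 .307 .2
```

```text
[[-0.001, -0.342, -0.94], [-0.002, -0.94, 0.342], [-1.0, 0.002, -0.0]] [0.2134 0.5869 0.2466] [ 1.48  0.39  0.01 -0.   -1.19 -0.26]
turn [ 2.793 -0.003 -0.   ]
shift cm (now) [  4.7   18.82 -30.11]
```

Call:
drive_tool:
  plan: [0, 0, 0, -0.1163, 0, 0, -1, 0, 0, 0, -0.1163, 0, 0, -1, 0, 0, 0, -0.1163, 0, 0, -1, 0, 3.5, -2.7, 0, 0, 0, -1, 0, 3.5, -2.7, 0, 0, 0, -1, 0, 3.5, -2.7, 0, 0, 0, -1, 0, 3.5, -2.7, 0, 0, 0, -1, 0, 3.5, -2.7, 0, 0, 0, -1]

```text
time: 0.9
tcp_pos: [0.3492, 0.4107, 0.2472]
eef_rot: [2.22, -0.0, -2.221]
wrist_force: [0.4, 1.0, 0.0]
finger_gap: 0.0872
```

Call:
drive_tool:
  plan: [2, 3.5, -2.7, 0, 0, 0, -1, 2, 3.5, -2.7, 0, 0, 0, -1, 2, 3.5, -2.7, 0, 0, 0, -1, 0, 0, 0, 0, 0, 0, -1, 0, 0, 0, 0, 0, 0, -1]

```text
time: 1.4
tcp_pos: [0.43, 0.3062, 0.1868]
eef_rot: [-2.22, 0.004, 2.222]
wrist_force: [-0.6, 0.3, 0.8]
finger_gap: 0.0871
```

```bash
sed -i 's/\[\[0,0,1\],\[0,1,0\]/[[0,0,-1],[0,-1,0]/' go.py; python3 go.py .4317 .3069 .046
```

```text
[[-0.001, -0.002, -1.0], [-0.001, -1.0, 0.002], [-1.0, 0.001, 0.001]] [0.43   0.3062 0.1868] [ 0.93  0.28 -0.32  0.   -0.98  0.64]
turn [-0.002  0.001 -0.001]
shift cm (now) [14.08 -0.08 -0.18]
```

Call:
drive_tool:
  plan: [3, 0, -0.2, 0, 0, 0, -1, 4, -0.1, 0, 0, 0, 0, -1, 4, 0, 0, 0, 0, 0, -1, 2, 0, 0, 0, 0, 0, -1, 1.1, 0, 0, 0, 0, 0, -1, 0, 0, 0, 0, 0, 0, -1, 0, 0, 0, 0, 0, 0, 0, 0, 0, 0, 0, 0, 0, 1]

```text
time: 2.2
tcp_pos: [0.4323, 0.3096, 0.0481]
eef_rot: [-2.223, -0.004, 2.218]
wrist_force: [0.1, 0.3, 0.7]
finger_gap: 0.0778
```

Call:
drive_tool:
  plan: [0, 0, 0, 0, 0, 0, 1, 0, 0, 0, 0, 0, 0, 1, 0, 0, 0, 0, 0, 0, 1, 0, 0, 0, 0, 0, 0, 1]

```text
time: 2.6
tcp_pos: [0.4315, 0.3077, 0.0476]
eef_rot: [2.221, -0.001, -2.221]
wrist_force: [-0.4, -3.7, 6.6]
finger_gap: 0.0655
```

Call:
drive_tool:
  plan: [-1, 0, 0, 0, 0, 0, 1, -3, 0, 0, 0, 0, 0, 1, -4, 0, 0, 0, 0, 0, 1, -4, 0, 0, 0, 0, 0, 1, -2, 2, -0.7, 0, 0, 0, 1, 0, 3, -1, 0, 0, 0, 1, 0, 4, -1.4, 0, 0, 0, 1, 0, 4, -1.4, 0, 0, 0, 1]

```text
time: 3.4
tcp_pos: [0.4763, 0.1774, 0.1868]
eef_rot: [-2.221, -0.002, 2.221]
wrist_force: [1.2, 0.7, -3.9]
finger_gap: 0.0654
```

Call:
drive_tool:
  plan: [0, 4, -1.4, 0, 0, 0, 1, 0, 4, -1.4, 0, 0, 0, 1, 0, 4, -1.4, 0, 0, 0, 1, 0, 4, -1.4, 0, 0, 0, 1, 0, 4, -1.4, 0, 0, 0, 1, 0, 4, -1.4, 0, 0, 0, 1, 0, 4, -1.4, 0, 0, 0, 1, 0, 4, -1.4, 0, 0, 0, 1]

```text
time: 4.2
tcp_pos: [0.5886, -0.143, 0.1863]
eef_rot: [-2.221, -0.001, 2.221]
wrist_force: [0.8, 1.5, -3.7]
finger_gap: 0.0654
```

Call:
drive_tool:
  plan: [0, 4, -1.4, 0, 0, 0, 1, 0, 3, -1.2, 0, 0, 0, 1, 0, 2, -0.8, 0, 0, 0, 1, 0, 0, 0, 0, 0, 0, 1, 0, 0, 0, 0, 0, 0, 1]

```text
time: 4.7
tcp_pos: [0.622, -0.2316, 0.1856]
eef_rot: [-2.218, 0.0, 2.222]
wrist_force: [0.1, -0.3, -4.2]
finger_gap: 0.0654
```

Call:
drive_tool:
  plan: [2, 2.5, -0.9, 0, 0, 0, 1, 3, 0, 0, 0, 0, 0, 1, 3, 0, 0, 0, 0, 0, 1, 2, 0, 0, 0, 0, 0, 1, 1.5, 0, 0, 0, 0, 0, 1, 0.8, 0, 0, 0, 0, 0, 1, 0, 0, 0, 0, 0, 0, 1, 0, 0, 0, 0, 0, 0, 1]

```text
time: 5.5
tcp_pos: [0.6325, -0.2565, 0.0648]
eef_rot: [2.223, 0.0, -2.218]
wrist_force: [0.5, 0.1, -3.2]
finger_gap: 0.0651
```

Run:
```python
from h import *
i=grab("side","s1.png")[0][130:300,300:512]
cv2.imwrite("pics/s1c.png",cv2.resize(i,None,fx=3,fy=3,interpolation=2))
```

```text
(no output)
```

View pics/s1c.png

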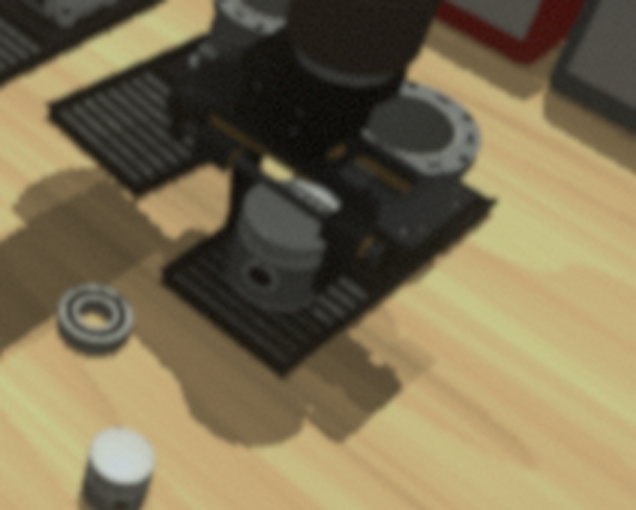

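The piston (about crop 285,240) hangs upright over the near bay and clear of the walls. I'll lower the last 12 mm slowly while watching the force.

Call:
drive_tool:
  plan: [0.4, 0, 0, 0, 0, 0, 1, 0.3, 0, 0, 0, 0, 0, 1, 0.2, 0, 0, 0, 0, 0, 1, 0.1, 0, 0, 0, 0, 0, 1, 0, 0, 0, 0, 0, 0, 1]

```text
time: 6.05
tcp_pos: [0.6315, -0.2566, 0.0533]
eef_rot: [2.221, 0.0, -2.222]
wrist_force: [0.4, 0.7, -2.7]
finger_gap: 0.0652
```

Call:
drive_tool:
  plan: [0.1, 0, 0, 0, 0, 0, 1, 0, 0, 0, 0, 0, 0, 1, 0, 0, 0, 0, 0, 0, 1]

```text
time: 6.35
tcp_pos: [0.6318, -0.2567, 0.0528]
eef_rot: [2.222, -0.0, -2.221]
wrist_force: [-0.1, 0.1, -3.4]
finger_gap: 0.0654
```

Call:
drive_tool:
  plan: [0, 0, 0, 0, 0, 0, -1, 0, 0, 0, 0, 0, 0, -1, 0, 0, 0, 0, 0, 0, -1, -1, 0, 0, 0, 0, 0, -1, -2, 0, 0, 0, 0, 0, -1, -4, 0, 0, 0, 0, 0, -1, -4, 0, 0, 0, 0, 0, -1, -2, 0, 0, 0, 0, 0, -1]

```text
time: 7.15
tcp_pos: [0.6334, -0.2573, 0.1884]
eef_rot: [2.228, -0.002, -2.211]
wrist_force: [0.1, -1.2, 0.3]
finger_gap: 0.0871
```

Call:
drive_tool:
  plan: [0, 0.6, 3, 0, 0, 0, -1, 0, 0.8, 4, 0, 0, 0, -1, 0, 0.8, 4, 0, 0, 0, -1, 0, 0.8, 4, 0, 0, 0, -1, 0, 0.8, 4, 0, 0, 0, -1, 2, 0.3, 2.2, 0, 0, 0, -1, 3, 0, 0, 0, 0, 0, -1, 0, 0, 0, 0, 0, 0, -1]

```text
time: 7.95
tcp_pos: [0.4169, -0.297, 0.1307]
eef_rot: [-2.214, -0.001, 2.225]
wrist_force: [0.3, -0.1, 0.2]
finger_gap: 0.0866
```

```bash
python3 - <<'E'
from h import *
import runpy
for n in("top","side"):grab(n,n+"2.png")
i=cv2.imread("pics/side2.png")[130:320,300:512]
cv2.imwrite("pics/s2c.png",cv2.resize(i,None,fx=3,fy=3,interpolation=2))
E
python3 go.py .421 -.2984 .038;python3 meas.py|head -6
```

```text
[[0.001, 0.001, -1.0], [-0.001, -1.0, -0.001], [-1.0, 0.001, -0.001]] [ 0.4204 -0.298   0.1336] [-0.3   0.32 -0.42  0.   -0.84  1.87]
turn [ 0.001 -0.001 -0.001]
shift cm (now) [ 9.56  0.03 -0.05]
bench z 0.5716553641218696
pA [0.3087 0.0172] 0.2 972.7 5 [103 142 157]
pB [0.43   0.0909] 56.7 61.3 482 [156 156 155]
pC [ 0.4231 -0.0916] 48.0 53.5 333 [153 154 153]
pD [ 0.3361 -0.1045] 34.6 592.3 338 [113 128 136]
blue [0.5291 0.0988] 57.0 61.1 468 [128  71  42]
```

View pics/s2c.png

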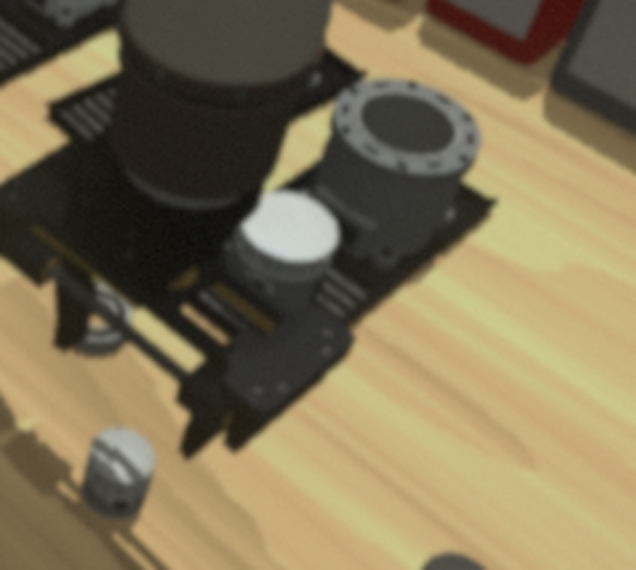

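The 66 mm piston (crop 288,228) stands upright in its bay. The 40 mm piston (crop 118,470) is ready below the open gripper.

Call:
drive_tool:
  plan: [3, 0, -0.1, 0, 0, 0, -1, 3.5, 0, 0, 0, 0, 0, -1, 2, 0, 0, 0, 0, 0, -1, 1.1, 0, 0, 0, 0, 0, -1, 0, 0, 0, 0, 0, 0, -1, 0, 0, 0, 0, 0, 0, 1, 0, 0, 0, 0, 0, 0, 1, 0, 0, 0, 0, 0, 0, 1]

```text
time: 8.85
tcp_pos: [0.4215, -0.2979, 0.0378]
eef_rot: [2.224, -0.001, -2.218]
wrist_force: [-0.5, 0.2, -0.0]
finger_gap: 0.0707
```

Call:
drive_tool:
  plan: [0, 0, 0, 0, 0, 0, 1, 0, 0, 0, 0, 0, 0, 1, 0, 0, 0, 0, 0, 0, 1, 0, 0, 0, 0, 0, 0, 1, 0, 0, 0, 0, 0, 0, 1]

```text
time: 9.35
tcp_pos: [0.4208, -0.2978, 0.0367]
eef_rot: [2.221, -0.0, -2.221]
wrist_force: [0.3, -0.5, 1.2]
finger_gap: 0.0396
```

Call:
drive_tool:
  plan: [-1, 0, 0, 0, 0, 0, 1, -3, 0, 0, 0, 0, 0, 1, -4, 0, 0, 0, 0, 0, 1, -4, 0, 0, 0, 0, 0, 1, -2, -2, -1.2, 0, 0, 0, 1, 0, -3.4, -2.02, 0, 0, 0, 1, 0, -3.4, -2.02, 0, 0, 0, 1, 0, -3.4, -2.02, 0, 0, 0, 1]

```text
time: 10.15
tcp_pos: [0.4934, -0.1743, 0.1774]
eef_rot: [-2.222, 0.0, 2.22]
wrist_force: [0.6, -0.8, -0.8]
finger_gap: 0.0396
```

Call:
drive_tool:
  plan: [0, -3.4, -2.02, 0, 0, 0, 1, 0, -3.4, -2.02, 0, 0, 0, 1, 0, -3.4, -2.02, 0, 0, 0, 1, 0, -3.4, -2.02, 0, 0, 0, 1, 0, -3.4, -2.02, 0, 0, 0, 1, 0, -3.4, -2.02, 0, 0, 0, 1, 0, -3.4, -2.02, 0, 0, 0, 1, 0, -2.3, -1.3, 0, 0, 0, 1]

```text
time: 10.95
tcp_pos: [0.6483, 0.0877, 0.1766]
eef_rot: [2.221, 0.002, -2.221]
wrist_force: [0.2, -0.5, -1.6]
finger_gap: 0.0395
```

Call:
drive_tool:
  plan: [2, 0, 0, 0, 0, 0, 1, 3, 0, 0, 0, 0, 0, 1, 3, 0, 0, 0, 0, 0, 1, 2, 0, 0, 0, 0, 0, 1, 1, 0, 0, 0, 0, 0, 1, 0, 0, 0, 0, 0, 0, 1, 0, 0, 0, 0, 0, 0, 1]

```text
time: 11.65
tcp_pos: [0.6484, 0.0856, 0.0677]
eef_rot: [2.223, 0.001, -2.219]
wrist_force: [0.3, -1.2, -0.2]
finger_gap: 0.0392
```

Call:
drive_tool:
  plan: [1, 0, 0, 0, 0, 0, 1, 0.8, 0, 0, 0, 0, 0, 1, 0.4, 0, 0, 0, 0, 0, 1, 0.2, 0, 0, 0, 0, 0, 1, 0.1, 0, 0, 0, 0, 0, 1, 0, 0, 0, 0, 0, 0, 1, 0, 0, 0, 0, 0, 0, 1]

```text
time: 12.35
tcp_pos: [0.6479, 0.0855, 0.0417]
eef_rot: [-2.222, -0.0, 2.221]
wrist_force: [0.4, 0.2, -1.2]
finger_gap: 0.0394
```

Call:
drive_tool:
  plan: [0.1, 0, 0, 0, 0, 0, 1, 0, 0, 0, 0, 0, 0, 1, 0, 0, 0, 0, 0, 0, -0.3, 0, 0, 0, 0, 0, 0, -0.3, 0, 0, 0, 0, 0, 0, -0.3, -1, 0, 0, 0, 0, 0, -0.3, -2, 0, 0, 0, 0, 0, -0.3, -4, 0, 0, 0, 0, 0, -1]

```text
time: 13.15
tcp_pos: [0.6457, 0.0848, 0.1084]
eef_rot: [2.213, -0.003, -2.228]
wrist_force: [0.7, 0.7, -0.4]
finger_gap: 0.0595
```

Call:
drive_tool:
  plan: [-4, 0, 0, 0, 0, 0, -1, -3, 0, 0, 0, 0, 0, -1, 0, 0, 0, 0, 0, 0, -1]

```text
time: 13.45
tcp_pos: [0.6507, 0.086, 0.1875]
eef_rot: [-2.234, -0.004, 2.207]
wrist_force: [1.7, 0.0, -0.4]
finger_gap: 0.0808
```

Call:
drive_tool:
  plan: [0, -0.5, 3, 0, 0, 0, -1, 0, 0, 4, 0, 0, 0, -1, 0, 0, 4, 0, 0, 0, -1, 0, 0, 4, 0, 0, 0, -1, 0, 0, 4, 0, 0, 0, -1, 2, 0, 2.8, 0, 0, 0, -1, 3, 0, 0, 0, 0, 0, -1, 0, 0, 0, 0, 0, 0, -1]

```text
time: 14.25
tcp_pos: [0.4266, 0.0891, 0.1282]
eef_rot: [2.213, -0.003, -2.227]
wrist_force: [0.2, -0.1, 0.3]
finger_gap: 0.0872
```

```bash
python3 - <<'E'
from h import *
i=grab("side","side3.png")[0][80:270,200:412]
cv2.imwrite("pics/s3c.png",cv2.resize(i,None,fx=3,fy=3,interpolation=2))
E
python3 go.py .4298 .0908 .042
```

```text
[[-0.003, 0.001, -1.0], [-0.002, -1.0, -0.001], [-1.0, 0.002, 0.003]] [0.4287 0.0899 0.1299] [ 0.58  0.2  -0.59  0.   -0.77  0.99]
turn [ 0.001  0.003 -0.002]
shift cm (now) [ 8.79 -0.11 -0.13]
```

View pics/s3c.png

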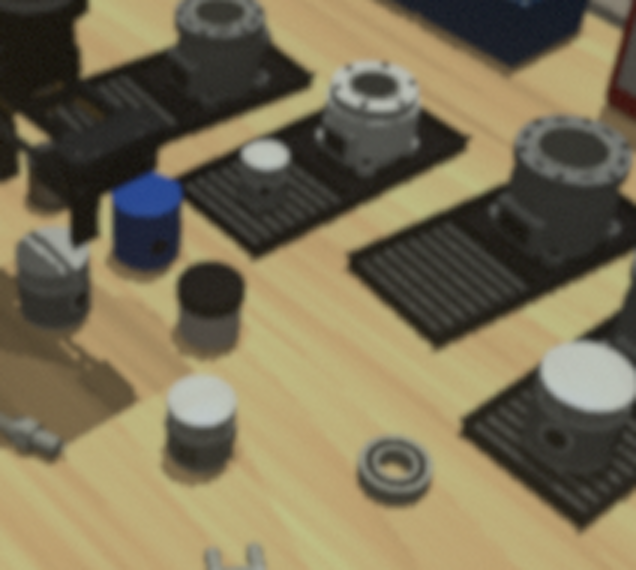

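The 40 mm piston (crop 265,170) stands in the middle of the finned barrel's bay, and the 66 mm one is fine. Next I'll grasp the 57 mm piston (crop 55,275).

Call:
drive_tool:
  plan: [3, -0.1, -0.1, 0, 0, 0, -1, 3, 0, 0, 0, 0, 0, -1, 2, 0, 0, 0, 0, 0, -1, 0.8, 0, 0, 0, 0, 0, -1, 0, 0, 0, 0, 0, 0, -1, 0, 0, 0, 0, 0, 0, 1, 0, 0, 0, 0, 0, 0, 1, 0, 0, 0, 0, 0, 0, 1]

```text
time: 15.1
tcp_pos: [0.4313, 0.0917, 0.0435]
eef_rot: [-2.223, -0.002, 2.219]
wrist_force: [-0.1, -1.5, 1.1]
finger_gap: 0.0702
```

Call:
drive_tool:
  plan: [0, 0, 0, 0, 0, 0, 1, 0, 0, 0, 0, 0, 0, 1, 0, 0, 0, 0, 0, 0, 1, 0, 0, 0, 0, 0, 0, 1]

```text
time: 15.5
tcp_pos: [0.4307, 0.0913, 0.043]
eef_rot: [2.221, 0.0, -2.221]
wrist_force: [-1.9, -1.5, 6.1]
finger_gap: 0.0566
```

Call:
drive_tool:
  plan: [-1, 0, 0, 0, 0, 0, 1, -3, 0, 0, 0, 0, 0, 1, -4, 0, 0, 0, 0, 0, 1, -4, 0, 0, 0, 0, 0, 1, -2, 1.2, -1.8, 0, 0, 0, 1, 0, 2.5, -3.7, 0, 0, 0, 1, 0, 2.5, -3.7, 0, 0, 0, 1, 0, 2.5, -3.7, 0, 0, 0, 1]

```text
time: 16.3
tcp_pos: [0.5605, 0.0036, 0.1831]
eef_rot: [-2.222, -0.001, 2.221]
wrist_force: [1.5, 0.4, -1.4]
finger_gap: 0.0561
```

Call:
drive_tool:
  plan: [0, 2.5, -3.7, 0, 0, 0, 1, 0, 2.5, -3.7, 0, 0, 0, 1, 0, 2.5, -3.7, 0, 0, 0, 1, 0, 1.2, -1.9, 0, 0, 0, 1, 2, 0, 0, 0, 0, 0, 1, 3, 0, 0, 0, 0, 0, 1, 3, 0, 0, 0, 0, 0, 1, 2, 0, 0, 0, 0, 0, 1]

```text
time: 17.1
tcp_pos: [0.6879, -0.0826, 0.0796]
eef_rot: [-2.216, 0.0, 2.226]
wrist_force: [-0.8, 0.9, -2.4]
finger_gap: 0.0561
```

Call:
drive_tool:
  plan: [1, 0, 0, 0, 0, 0, 1, 0, 0, 0, 0, 0, 0, 1, 0, 0, 0, 0, 0, 0, 1]

```text
time: 17.4
tcp_pos: [0.6904, -0.0825, 0.0736]
eef_rot: [2.223, 0.0, -2.219]
wrist_force: [1.6, -0.9, -0.8]
finger_gap: 0.0566
```

Target z is 0.048, so 25 mm to go.

Call:
drive_tool:
  plan: [1, 0, 0.1, 0, 0, 0, 1, 0.8, 0, 0, 0, 0, 0, 1, 0.4, 0, 0, 0, 0, 0, 1, 0.2, 0, 0, 0, 0, 0, 1, 0.1, 0, 0, 0, 0, 0, 1, 0, 0, 0, 0, 0, 0, 1, 0, 0, 0, 0, 0, 0, 1]

```text
time: 18.1
tcp_pos: [0.6887, -0.0826, 0.0481]
eef_rot: [2.222, 0.0, -2.221]
wrist_force: [-1.9, -0.1, 2.3]
finger_gap: 0.0567
```

Call:
drive_tool:
  plan: [0, 0, 0, 0, 0, 0, -0.6, 0, 0, 0, 0, 0, 0, -0.6, 0, 0, 0, 0, 0, 0, -0.6, -1, 0, 0, 0, 0, 0, -0.6, -2, 0, 0, 0, 0, 0, -0.6, -4, 0, 0, 0, 0, 0, -1, -4, 0, 0, 0, 0, 0, -1, -3, 0, 0, 0, 0, 0, -1]

```text
time: 18.9
tcp_pos: [0.6896, -0.0828, 0.1916]
eef_rot: [2.226, 0.0, -2.216]
wrist_force: [0.4, 1.2, -0.9]
finger_gap: 0.0836
```

Call:
drive_tool:
  plan: [0, 0.9, 3, 0, 0, 0, -1, 0, 0, 4.2, 0, 0, 0, -1, 0, 0, 4.2, 0, 0, 0, -1, 0, 0, 4.2, 0, 0, 0, -1, 0, 0, 4.2, 0, 0, 0, -1, 2, 0, 4.2, 0, 0, 0, -1, 3, 0, 2.6, 0, 0, 0, -1, 0, 0, 0, 0, 0, 0, -1]

```text
time: 19.7
tcp_pos: [0.4158, -0.0921, 0.1351]
eef_rot: [-2.21, 0.001, 2.231]
wrist_force: [-0.1, 0.1, 0.2]
finger_gap: 0.0872
```

```bash
python3 - <<'E'
from h import *
i=grab("side","side4.png")[0][80:270,240:452]
cv2.imwrite("pics/s4c.png",cv2.resize(i,None,fx=3,fy=3,interpolation=2))
E
python3 go.py .4229 -.0918 .040
```

```text
[[-0.003, 0.0, -1.0], [-0.0, -1.0, -0.0], [-1.0, 0.0, 0.003]] [ 0.4202 -0.0919  0.1371] [ 0.17  0.18 -0.6  -0.   -0.79  1.41]
turn [ 0.     0.003 -0.   ]
shift cm (now) [ 9.71 -0.02 -0.3 ]
```

View pics/s4c.png

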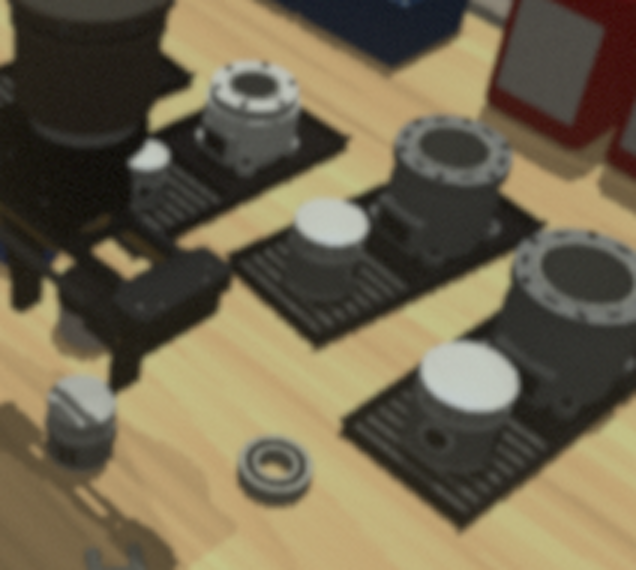

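The 57 mm piston (crop 328,245) stands centred in its bay. The 48 mm one (crop 80,420) is next.

Call:
drive_tool:
  plan: [3, 0, -0.2, 0, 0, 0, -1, 3.7, 0, 0, 0, 0, 0, -1, 2, 0, 0, 0, 0, 0, -1, 1, 0, 0, 0, 0, 0, -1, 0, 0, 0, 0, 0, 0, -1, 0, 0, 0, 0, 0, 0, 1, 0, 0, 0, 0, 0, 0, 1, 0, 0, 0, 0, 0, 0, 1]

```text
time: 20.55
tcp_pos: [0.4255, -0.0915, 0.0416]
eef_rot: [-2.224, -0.001, 2.218]
wrist_force: [-0.1, 0.2, 1.0]
finger_gap: 0.0704
```

Call:
drive_tool:
  plan: [0, 0, 0, 0, 0, 0, 1, 0, 0, 0, 0, 0, 0, 1, 0, 0, 0, 0, 0, 0, 1, 0, 0, 0, 0, 0, 0, 1, 0, 0, 0, 0, 0, 0, 1]

```text
time: 21.05
tcp_pos: [0.4247, -0.0917, 0.0408]
eef_rot: [2.221, 0.0, -2.221]
wrist_force: [0.1, -0.2, 3.9]
finger_gap: 0.0475
```

Call:
drive_tool:
  plan: [-1, 0, 0, 0, 0, 0, 1, -3, 0, 0, 0, 0, 0, 1, -4, 0, 0, 0, 0, 0, 1, -4, 0, 0, 0, 0, 0, 1, -2, -1.8, -1, 0, 0, 0, 1, 0, -3.9, -2.1, 0, 0, 0, 1, 0, -3.9, -2.1, 0, 0, 0, 1, 0, -3.9, -2.1, 0, 0, 0, 1]

```text
time: 21.85
tcp_pos: [0.4976, 0.0447, 0.1812]
eef_rot: [-2.221, -0.0, 2.221]
wrist_force: [0.9, -1.4, -1.9]
finger_gap: 0.0472
```

Call:
drive_tool:
  plan: [0, -3.9, -2.1, 0, 0, 0, 1, 0, -3.9, -2.1, 0, 0, 0, 1, 0, -3.9, -2.1, 0, 0, 0, 1, 0, -3.9, -2.1, 0, 0, 0, 1, 0, -3.9, -2.1, 0, 0, 0, 1, 0, -1.8, -1.2, 0, 0, 0, 1, 2, 0, 0, 0, 0, 0, 1, 3, 0, 0, 0, 0, 0, 1]

```text
time: 22.65
tcp_pos: [0.6155, 0.258, 0.1315]
eef_rot: [-2.224, -0.004, 2.218]
wrist_force: [-0.0, -0.2, -1.3]
finger_gap: 0.0471
```

Call:
drive_tool:
  plan: [3, 0, 0, 0, 0, 0, 1, 2, 0, 0, 0, 0, 0, 1, 1, 0, 0, 0, 0, 0, 1, 0, 0, 0, 0, 0, 0, 1, 0, 0, 0, 0, 0, 0, 1]

```text
time: 23.15
tcp_pos: [0.6152, 0.2567, 0.0715]
eef_rot: [-2.223, -0.001, 2.22]
wrist_force: [0.8, 0.7, -1.3]
finger_gap: 0.0476
```

Target z is 0.046.

Call:
drive_tool:
  plan: [1, 0, 0, 0, 0, 0, 1, 0.8, 0, 0, 0, 0, 0, 1, 0.4, 0, 0, 0, 0, 0, 1, 0.2, 0, 0, 0, 0, 0, 1, 0.1, 0, 0, 0, 0, 0, 1, 0, 0, 0, 0, 0, 0, 1, 0, 0, 0, 0, 0, 0, 1]

```text
time: 23.85
tcp_pos: [0.6148, 0.2565, 0.046]
eef_rot: [-2.222, -0.0, 2.221]
wrist_force: [-1.9, -1.1, 1.3]
finger_gap: 0.0474
```

Call:
drive_tool:
  plan: [0.05, 0, 0, 0, 0, 0, 1, 0, 0, 0, 0, 0, 0, 1]

```text
time: 24.05
tcp_pos: [0.6148, 0.2565, 0.0459]
eef_rot: [2.222, 0.0, -2.221]
wrist_force: [-2.4, 0.4, 4.9]
finger_gap: 0.0474
```

Call:
drive_tool:
  plan: [0, 0, 0, 0, 0, 0, -0.4, 0, 0, 0, 0, 0, 0, -0.4, 0, 0, 0, 0, 0, 0, -0.4, -1, 0, 0, 0, 0, 0, -0.4, -2, 0, 0, 0, 0, 0, -0.4, -4, 0, 0, 0, 0, 0, -1, -4, 0, 0, 0, 0, 0, -1, -3, 0, 0, 0, 0, 0, -1]

```text
time: 24.85
tcp_pos: [0.6155, 0.2567, 0.1888]
eef_rot: [-2.225, -0.003, 2.217]
wrist_force: [0.8, 0.1, -0.4]
finger_gap: 0.0775
```

Call:
drive_tool:
  plan: [0, -2, 2, 0, 0, 0, -1, 0, -4, 3, 0, 0, 0, -1, 0, -4, 3, 0, 0, 0, -1, 0, -4, 3, 0, 0, 0, -1, 0, -4, 3, 0, 0, 0, -1, 0, -4, 3, 0, 0, 0, -1, 0, -4, 3, 0, 0, 0, -1, 0, -2, 2, 0, 0, 0, -1]

```text
time: 25.65
tcp_pos: [0.3924, 0.5395, 0.1857]
eef_rot: [2.222, 0.005, -2.22]
wrist_force: [0.6, -0.1, 0.2]
finger_gap: 0.087
```

Run:
```python
from h import *
for n in("top","side"):i=grab(n,n+"5.png")
d=np.load("top.npz");im=d["im"];P=world("top",d["d"]);z=P[...,2]
C=camera_model("top");K=np.array(C["mtx"]);T=np.linalg.inv(C["pose"])
for n,x,y,h in [("66",.6314,-.2564,.073),("40",.648,.085,.051),("57",.6893,-.0832,.067),("48",.613,.2564,.059),("filter",.5116,.2056,.042),("jar",.5084,-.0034,.048)]:
    m=(np.hypot(P[...,0]-x,P[...,1]-y)<.045)&(abs(z-h)<.006);q=P[m][:,:2].astype(np.float32)
    c,r=cv2.minEnclosingCircle(q);print(n,np.round(np.array(c)-[x,y],4),round(2e3*r,1),np.round(np.median(P[m][:,2]),4),m.sum())
a=cv2.imread("pics/top5.png");b=cv2.imread("pics/side5.png");
cv2.imwrite("pics/end.png",cv2.resize(np.vstack([a[:220],b[30:300]]),None,fx=1.2,fy=1.2))
```

```text
66 [-0.0001  0.0017] 66.5 0.07 588
40 [0.0002 0.0018] 40.4 0.048 206
57 [-0.0022  0.0019] 57.7 0.0642 412
48 [-0.0002  0.0002] 48.8 0.0563 312
filter [ 0.0001 -0.    ] 43.2 0.0405 230
jar [0.0002 0.0001] 52.9 0.0463 389
```

View pics/end.png

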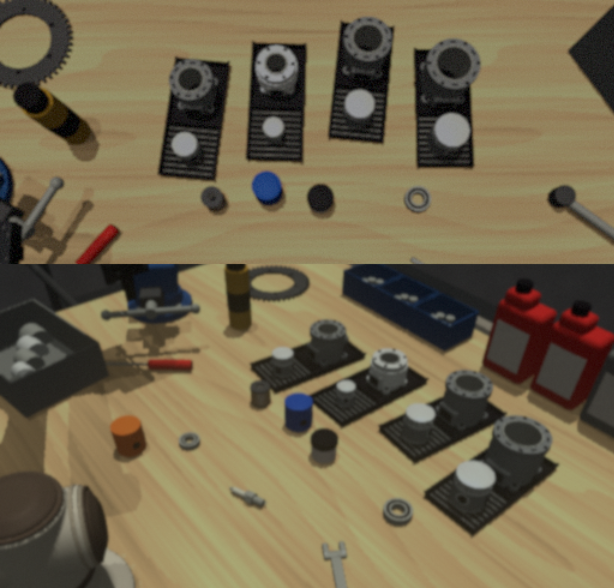

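All four pistons stand upright, each within about 3 mm of its own bay's centre, and the filter and jar haven't moved. I'll let the arm settle and hand in.

Call:
drive_tool:
  plan: [0, 0, 0, 0, 0, 0, -1, 0, 0, 0, 0, 0, 0, -1, 0, 0, 0, 0, 0, 0, -1]

```text
time: 26.05
tcp_pos: [0.3956, 0.5354, 0.1853]
eef_rot: [-2.221, 0.002, 2.22]
wrist_force: [0.8, -0.4, 0.3]
finger_gap: 0.0866
```

```bash
python3 -c "
from cell import *
print(get_obs()['wrist_force']);print(sign_off())"
```

```text
[ 0.75113599 -0.37243519  0.31095484]
the job is handed in; nothing more can be done
None
```

All four pistons stand crown up in the near compartment of their own barrel's tray, and I handed the job in at about 26 s. I matched each one by measured diameter and barrel height.

- **Final positions:** the last top view puts each piston within about 3 mm of its bay centre. The 57 mm piston is furthest off, by 2.2 mm in x and 1.9 mm in y.
- **Other objects:** the oil filter and grease jar moved less than 0.3 mm, and I never gripped the blue and orange look-alikes.
- **Forces:** the highest wrist force I saw was about 7 N. At hand-in the arm was clear, with only sensor noise (under 1 N).
- **Unconfirmed:** for the 66 mm and 40 mm pistons the force gave no clear sign of touching the mat before release, so they may have dropped up to about a millimetre. No check failed or disagreed beyond that.

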